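# Spin-check a microcentrifuge rotor and catch it on its index mark

## Task

Check that the open microcentrifuge's rotor runs freely and leave it ready for the first tube: with a fingertip flick the rotor anticlockwise (seen from above) so that it spins by itself for more than one full turn, and then, while it is still running, stop it with one light touch of a fingertip on the rotor so that its white index mark comes to rest at the dark pointer on the front of the housing. Get it right with that one touch - a rotor stopped off the mark must not be pushed or dragged round to it - and finish with the fingertip still resting on the rotor, holding it there. Do not take hold of anything: keep off the knurled nut in the middle, and leave the things on the bench where they are.

Things in the scene. Friction and masses are not known exactly. Their poses are not given: they have to be found in the camera images.
- centrifuge: round white microcentrifuge, fixed, lid off: housing 192 mm in diameter, its ring-shaped deck 84 mm high round a bowl 144 mm wide; at the front a low control panel (112 mm wide, up to about 65 mm high) stands out to 135 mm from the axis. Origin on the bench under the rotor's axis; its -x axis points to the front (panel and pointer), z up. Its yaw varies.
- pointer (a point): the tip of the dark triangular pointer on the deck at the front of the housing, 76 mm from the rotor's axis and 85 mm above the bench. The rotor's mark belongs on the straight line from the axis to this point.
- spindle: the steel spindle, carrying the rotor. Origin on the axis, 44 mm above the bench. Rubber mounted: pressed down, it and the rotor sink about 1 mm per 3 N, 4 mm at most, and come back.
- rotor (a joint): the rotor's turn in rad, counting on past full turns, growing anticlockwise seen from above; the mark is at the pointer at 0, 2 pi, 4 pi... Starts at rest between -5.5 and -0.7. Very free: a spin dies away with a time constant of roughly 5 to 9 s. A fingertip pressing with a newton or so stops it almost at once; one pressed lightly on the ring and drawn along drives it by friction.
- rotor_center (a point): point on the rotor's axis at the height of its flat ring, 94 mm above the bench. Rotor: dark, 12 tube pockets, 124 mm over all; its top is a smooth flat level ring, 94 to 116 mm in diameter, 10 mm above the deck; inside the ring it dishes down at 41 degrees, with the pockets, to 74 mm above the bench; the outside flares out downward, 10 mm clear of the bowl.
- rotor_mark (a point): the index mark: a white radial bar 10 mm wide across the rotor's flat ring and down its outside, in line with the one white-lipped pocket. The point lies on top of the ring, 52.5 mm from the axis. The mark is on the pointer when it is within 10 mm sideways of the line from axis to pointer.
- nut: knurled aluminium nut that holds the rotor, 22 mm in diameter, its top 98 mm above the bench (4 mm above the ring). Origin on the axis at its foot, 74 mm above the bench. Not to be touched.
- lid: clear dome lid of the centrifuge with a black knob, 186 mm across, 71 mm high with the knob, loose on the bench; origin under its centre. Leave.
- tube_rack: blue tube rack 210 x 85 mm (x, y), 43 mm high with its tubes, loose; origin under its centre. Leave.
- tip_box: yellow pipette-tip box 120 x 82 x 54 mm, loose; origin under its centre. Leave.
- cool_block: white tray with a grey well block, 115 x 150 mm, and a clear flap leaning up at +x to 105 mm high, loose; origin under its centre. Leave.
- tube_stand: white rack 70 x 70 x 40 mm with one upright capped tube, top 114 mm high, loose; origin under its centre. Leave.
- pipette: pipette lying along its x axis, about 280 mm long, 27 mm high, loose; origin on the bench under its middle. Leave.
- marker: marker pen lying along its x axis, 135 mm long, 13 mm thick, loose; origin under its middle. Leave.
- reagent: small capped bottle 60 mm in diameter, 115 mm high, loose; origin under its centre. Leave.

How it is judged:
On the way, in this order (a step that is already met when the one before it is completed fails the run):
1. the rotor spins by itself anticlockwise at more than 1.2 rad/s, untouched (velocity of joint rotor above 1.2 rad/s and contact force between the fingers and spindle below 0.01 N), for 0.15 s.
2. it has turned more than about one full turn and is still running, untouched (value of joint rotor above 5.6 rad and velocity of joint rotor above 0.1 rad/s and contact force between the fingers and spindle below 0.01 N), for 0.02 s.
3. a fingertip holds it at rest with its mark at the pointer (y of rotor_mark in the frame of centrifuge between -0.01 and 0.01 m and x of rotor_mark in the frame of centrifuge below 0 m and velocity of joint rotor between -0.1 and 0.1 rad/s and contact force between the fingers and spindle above 0.3 N), for 0.3 s.
At the end, for the whole second after the job is handed in: The rotor is at rest (under 0.05 rad/s) with its mark within 10 mm sideways of the line from its axis to the pointer (about 11 degrees), and a fingertip rests on it with 0.3 to 25 N (y of rotor_mark in the frame of centrifuge between -0.01 and 0.01 m and x of rotor_mark in the frame of centrifuge below 0 m and velocity of joint rotor between -0.05 and 0.05 rad/s and contact force between the fingers and spindle between 0.3 and 25 N); the arm keeps its last pose, push and grip.
It fails at once if after its spin the rotor is held at a standstill off the mark (stopped in the wrong place, to be pushed round or flicked again) (value of joint rotor above 5.6 rad and contact force between the fingers and spindle above 0.3 N and velocity of joint rotor between -0.05 and 0.05 rad/s and not (y of rotor_mark in the frame of centrifuge between -0.01 and 0.01 m and x of rotor_mark in the frame of centrifuge below 0 m)).
It fails at once if the rotor is pressed harder than 25 N (contact force between the fingers and spindle above 25 N).
It fails at once if the nut in the middle is touched (contact force between the fingers and nut above 0.3 N).
It fails at once if something else on the bench is moved or lifted (more than 20 mm) (distance of any of lid, tube_rack, tip_box, cool_block, tube_stand, pipette, marker, reagent from where it was at the start of the episode above 0.02 m).
It also fails if it takes over 58 s, if anything falls off the work surface, if the arm or the gripper's body presses on something with over 40 N, if the wrist force passes 120 N, or if a joint passes its speed limit or range.

## Robot

A 6-joint arm with a two-finger parallel gripper is mounted at the origin on the work surface. World frame = base frame: x ahead of the robot, y to its left, z up, the work surface at z = 0. Lengths are in m, angles in rad, forces in N, time in s.
With the tool pointing down it reaches from about 0.375 to 0.9 m from the base axis. Payload 3.1 kg.
Tool frame: the origin (TCP) lies midway between the tips of the shut fingers; the grasp point (between the pads) lies 19 mm behind it; z points along the fingers, y is the direction in which the jaws open and shut (so a half turn about z gives the same grasp; the last joint's range is limited). The gripper opens to 85 mm and grips with 20 to 120 N. Pads are 22 mm wide; open, the fingers measure 114 mm over their backs; the gripper's body (76 mm by 85 mm) begins 54 mm behind the grasp point. The pads swing forward as they close: fully open they stand 13 mm farther back than shut.
Start: joints at [1.004, 0.527, 1.433, -0, 1.181, -0.178], TCP at [0.236, 0.579, 0.205] pointing down, gripper open.
Joint ranges: [-3.08, 3.08], [-0.75, 2.2], [0.22, 2.44], [-1.43, 4.57], [0, 2.65], [-2.85, 2.85]. Speed limits (rad/s): [2.79, 2.79, 3.14, 3.14, 3.14, 3.14].

## Interface

Orientations are given as a unit quaternion [x, y, z, w].
In Python, from station import manip gives the robot as it stands.
- The arm moves only by the tool servo_tool, never from a script. Its argument "motion" is a list of rows, each a list of 7 numbers: the shift along the tool's x, y, z in mm, then the turn, a rotation vector about the tool's x, y, z in rad, then the opening, from -1 (shut) to 1 (fully open), so that 0 is half open. In form: [[x, y, z, rx, ry, rz, hand], ...]. A call has 1 to 12 rows; each row shifts and turns the pose as measured when the row begins, along the tool's axes as they then stand; what a row does not reach is not made up. A row lasts 1/12 s, in which the tool goes at most 41.7 mm and 7.16 degrees, less where a joint would pass 70% of its speed; a pose out of reach is approached as far as the arm can. A call with a gripper value outside its range is refused whole. The fingers move at their own pace and stop on an object; "grip_force" is the grip in N (left out, the last holds). Time passes only in rows, so rows that do not move let the fingers close. It gives the time, the measured TCP pose, the force and the opening at its end, in the units of the state.
- manip.sense(): the state, without advancing time (a new reading comes with each control period).
- manip.snapshot(name): name is "side" or "top"; returns a dict with "frame" (420x560x3 uint8, red, green, blue), "mtx" (3x3 intrinsics, pixels), "world_from_camera" (4x4, takes a point from camera to world coordinates). Camera axes: x right, y up, looking along -z (the intrinsics and any distortion apply to the point x, -y, -z); pixel columns grow to the right and rows downward; lengths in m; the calibration is good to about 2 mm. A picture is of the moment at which its call begins. There is no depth.
- manip.sign_off(): hands the job in, once; it reports no verdict.
The state is a dict: "t": time; "q": joint angles; "qd": joint speeds; "tau": joint torques, N m; "tcp_pos": TCP position; "tool_rot": TCP orientation; "force": force on the tool from outside, world axes, zero at the start; "ft_torque": the same for the moment, N m; "finger_gap": opening from 0.0 (shut) to 1.0 (fully open).
Only numpy, scipy, OpenCV 4.12 (cv2) and the standard library are available. Lean on these libraries where they do the work, as an engineer would, in place of code of your own. Each camera call takes 0.05 s, during which the arm holds its last target.

## Working session

There is one attempt and no reset: what is moved stays moved. The work goes in short steps, Python scripts to look and compute and a tool call to move; the robot and the scene stay as the last step left them, time stands still between calls to the robot, and variables do not carry over. Pictures are saved under pics/ and viewed, and the job is handed in when it is done.

Besides the shell and the picture viewer there is one more tool, called after "Call:" as name(argument=value, ...), one argument or row to a line, values as JSON. servo_tool: Moves the arm, as the interface text tells. Its arguments: {"type":"object","properties":{"motion":{"type":"array"},"grip_force":{"type":"number"}},"required":["motion"]}

```bash
ls; mkdir -p pics
python3 - <<'E'
from station import manip
import cv2, numpy as np
s=manip.sense()
print(s)
for n in("side","top"):
    d=manip.snapshot(n); cv2.imwrite(f"pics/{n}0.png",d["frame"][:,:,::-1]); print(n,d["mtx"],d["world_from_camera"],d.keys())
E
```

```text
pics
{'t': 0.0, 'q': array([ 1.00448888e+00,  5.28448529e-01,  1.43394643e+00,  8.56918884e-06,
        1.18135640e+00, -1.78489165e-01]), 'qd': array([-0.00118715, -0.00105935,  0.00044308,  0.00049851, -0.00051317,
        0.00048148]), 'tau': array([ 1.39466642e-04, -4.42335677e+01, -1.78031731e+01, -4.45349451e-05,
        8.27710668e-03, -2.56883261e-06]), 'tcp_pos': array([0.23589358, 0.57792908, 0.20393047]), 'tool_rot': array([ 1.92697725e-01,  9.81257572e-01, -1.00392561e-03, -3.96411844e-04]), 'force': array([ 0.20181756,  0.07740738, -0.54161184]), 'ft_torque': array([-0.00148197,  0.00503221,  0.01733061]), 'finger_gap': 0.9989327806919225}
side [[402.52122027   0.         282.27091965]
 [  0.         402.52122027 199.19002402]
 [  0.           0.           1.        ]] [[ 0.99525004  0.07476587 -0.06234922  0.54008626]
 [-0.09614161  0.65418025 -0.7502033  -0.74921857]
 [-0.01530197  0.75263422  0.65826103  0.78646655]
 [ 0.          0.          0.          1.        ]] dict_keys(['frame', 'mtx', 'world_from_camera'])
top [[445.87342489   0.         271.33622313]
 [  0.         445.87342489 211.52471425]
 [  0.           0.           1.        ]] [[-0.01162013  0.99665297 -0.0809186   0.51343131]
 [-0.99988431 -0.01078711  0.01072418  0.0402514 ]
 [ 0.00981541  0.08103386  0.99666302  1.27244686]
 [ 0.          0.          0.          1.        ]] dict_keys(['frame', 'mtx', 'world_from_camera'])
```

View pics/side0.png

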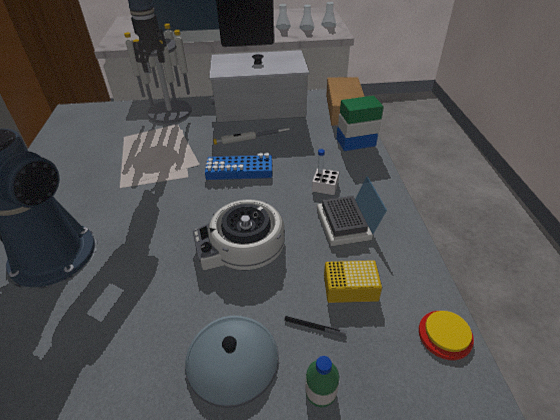

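View pics/top0.png

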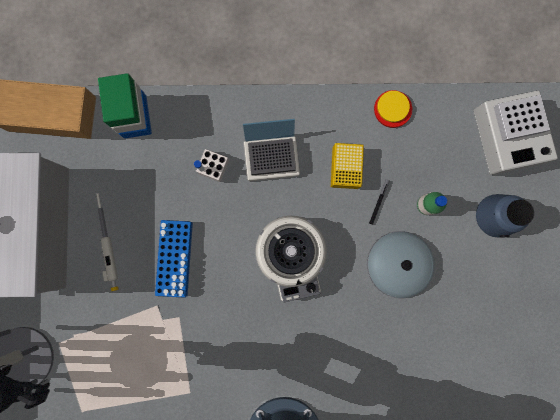

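The top view shows the centrifuge at about (291,251), with its panel toward the robot and the rest of the bench clear of it. I'll zoom in.

```bash
cat > h.py <<'E'
import cv2, numpy as np
from station import manip
def ray(d,u,v):
    K=d["mtx"];T=d["world_from_camera"]
    c=np.array([(u-K[0,2])/K[0,0],-(v-K[1,2])/K[1,1],-1.0])
    return T[:3,3],T[:3,:3]@c
def onplane(d,u,v,z):
    o,r=ray(d,u,v); return o+r*(z-o[2])/r[2]
def proj(d,p):
    T=d["world_from_camera"];c=T[:3,:3].T@(np.asarray(p)-T[:3,3]);K=d["mtx"]
    return np.array([K[0,0]*c[0]/-c[2]+K[0,2],K[1,1]*c[1]/c[2]+K[1,2]])
E
python3 - <<'E'
from h import *
import pickle
D={n:manip.snapshot(n) for n in("side","top")}
pickle.dump(D,open("d0.pkl","wb"))
f=D["top"]["frame"][205:310,240:345]; cv2.imwrite("pics/t0z.png",cv2.resize(f,None,fx=5.7,fy=5.7,interpolation=cv2.INTER_CUBIC)[:,:,::-1])
f=D["side"]["frame"][190:275,185:295]; cv2.imwrite("pics/s0z.png",cv2.resize(f,None,fx=7,fy=7,interpolation=cv2.INTER_CUBIC)[:,:,::-1])
E
```

```text
(no output)
```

View pics/t0z.png

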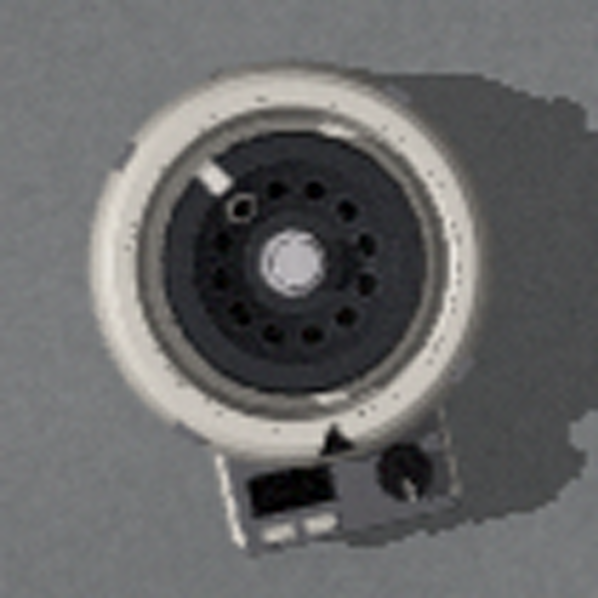

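View pics/s0z.png

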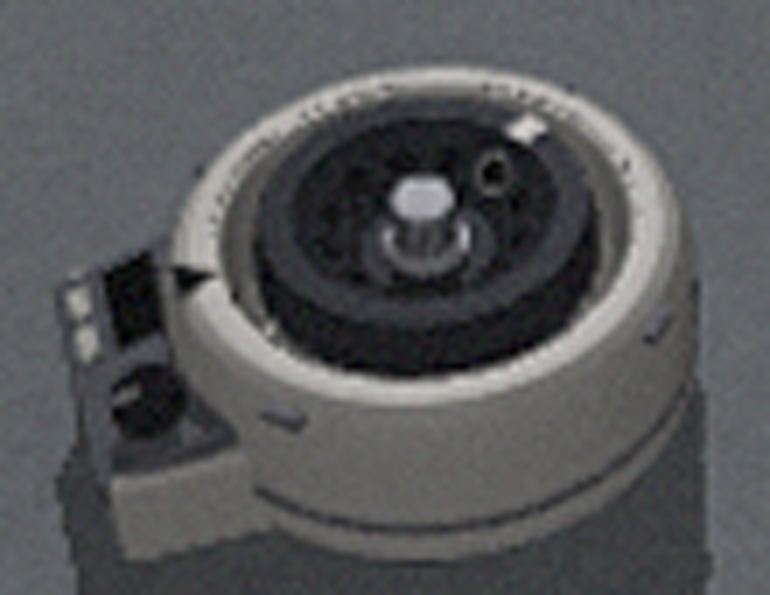

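Run:
```python
from h import *
import pickle
D=pickle.load(open("d0.pkl","rb"))
d=D["top"]
f=cv2.cvtColor(d["frame"][:,:,::-1].copy(),cv2.COLOR_BGR2HSV)
m=((f[:,:,2]>150)&(f[:,:,1]<60)).astype(np.uint8)
roi=np.zeros_like(m); roi[205:285,245:335]=1; m&=roi
cs,_=cv2.findContours(m,cv2.RETR_CCOMP,cv2.CHAIN_APPROX_NONE)
for c in sorted(cs,key=len)[-3:]:
    e=cv2.fitEllipse(c); print(len(c),e, [onplane(d,*e[0],z).round(4) for z in(.084,.094)])
o=lambda zx,zy,x0,y0,s:((zx+.5)/s-.5+x0,(zy+.5)/s-.5+y0)
T=lambda x,y:o(x,y,240,205,5.7)
S=lambda x,y:o(x,y,185,190,7)
ds=D["side"]
nt=onplane(d,*T(292,262),.098);ns=onplane(ds,*S(422,197),.098)
mk=onplane(d,*T(214,177),.094);ms=onplane(ds,*S(527,127),.094)
pt=onplane(d,*T(335,425),.085);ps=onplane(ds,*S(212,274),.085)
print("nut",nt,ns,"\nmark",mk,ms,"\nptr",pt,ps)
c=(nt+ns)/2
for n,(a,p) in dict(top=(mk,pt),side=(ms,ps)).items():
    cc=nt if n=="top" else ns
    A=np.arctan2(*(a-cc)[1::-1]);P=np.arctan2(*(p-cc)[1::-1]);print(n,A,P,((A-P)%(2*np.pi))-2*np.pi,np.linalg.norm((a-cc)[:2]),np.linalg.norm((p-cc)[:2]))
```

```text
28 ((290.3909912109375, 250.3561248779297), (8.70846939086914, 9.05632495880127), 65.41339111328125) [array([ 0.5059, -0.022 ,  0.084 ]), array([ 0.5059, -0.0214,  0.094 ])]
158 ((290.5798645019531, 250.7939453125), (56.018863677978516, 56.19478225708008), 177.99464416503906) [array([ 0.5047, -0.0224,  0.084 ]), array([ 0.5048, -0.0219,  0.094 ])]
194 ((289.0054016113281, 250.71119689941406), (65.62786865234375, 67.10231018066406), 80.75294494628906) [array([ 0.505 , -0.0183,  0.084 ]), array([ 0.5051, -0.0178,  0.094 ])]
nut [ 0.5054394  -0.02233038  0.098     ] [ 0.50663383 -0.02335708  0.098     ] 
mark [0.54505808 0.01301069 0.094     ] [0.545585   0.01354433 0.094     ] 
ptr [ 0.42988583 -0.0418146   0.085     ] [ 0.4317259  -0.04043129  0.085     ]
top 0.728394538233808 -2.8892056371975636 -2.6655851317482147 0.05309078387512916 0.07802548767061016
side 0.7583818964587423 -2.917485488427114 -2.60731792229373 0.05365545518169885 0.07682919949221853
```

Call:
servo_tool(
  motion=[
    [-30,-25,0,0,0,0,-1],
    [-30,-25,0,0,0,0,-1],
    [-30,-25,0,0,0,0,-1],
    [-30,-25,0,0,0,0,-1],
    [-30,-25,0,0,0,0,-1],
    [-30,-25,0,0,0,0,-1],
    [-30,-25,0,0,0,0,-1],
    [-30,-25,0,0,0,0,-1],
    [-30,-25,0,0,0,0,-1],
    [-30,-25,0,0,0,0,-1],
    [-30,-25,0,0,0,0,-1],
    [-30,-25,0,0,0,0,-1],
  ],
)

```text
t: 1.2
tcp_pos: [0.4621, 0.1562, 0.2017]
tool_rot: [0.185, 0.983, 0.002, -0.0]
force: [1.2, 0.1, 0.3]
finger_gap: -0.001
```

Call:
servo_tool(
  motion=[
    [0,0,0,0,0,-0.1,-1],
    [0,0,0,0,0,-0.1,-1],
    [0,0,0,0,0,-0.1,-1],
    [0,0,0,0,0,-0.088,-1],
  ],
)

```text
t: 1.53
tcp_pos: [0.4688, 0.1459, 0.2017]
tool_rot: [-0.009, 1.0, 0.001, 0.002]
force: [0.0, 0.6, 0.4]
finger_gap: -0.003
```

Call:
servo_tool(
  motion=[
    [-12,-24,12,0,0,0,-1],
    [-12,-24,12,0,0,0,-1],
    [-12,-24,12,0,0,0,-1],
    [-12,-24,12,0,0,0,-1],
    [-6,-9,8,0,0,0,-1],
    [0,0,0,0,0,0,-1],
    [0,0,0,0,0,0,-1],
  ],
)

```text
t: 2.12
tcp_pos: [0.528, 0.0387, 0.1441]
tool_rot: [-0.011, 1.0, 0.002, 0.004]
force: [0.1, 0.9, 0.6]
finger_gap: 0.001
```

Run:
```python
from h import *
print(manip.sense())
D={n:manip.snapshot(n) for n in("side","top")}
for n in D:
    y,x=(150,200) if n=="top" else (120,130)
    f=D[n]["frame"][y:y+200,x:x+230]
    cv2.imwrite(f"pics/{n}1.png",cv2.resize(f,None,fx=3,fy=3,interpolation=cv2.INTER_CUBIC)[:,:,::-1])
```

```text
{'t': 2.1167, 'q': array([-0.14109571,  0.48194982,  1.7394149 ,  0.00605102,  0.91345292,
       -1.7372118 ]), 'qd': array([-0.01352575,  0.01985081, -0.00045698,  0.00208055, -0.00148975,
        0.00333164]), 'tau': array([-6.92999214e-01, -3.72705889e+01, -1.37860277e+01, -4.17992729e-02,
       -9.40178311e-02, -2.25187407e-02]), 'tcp_pos': array([0.52800871, 0.03867922, 0.14411112]), 'tool_rot': array([-0.01081905,  0.99993285,  0.00185417,  0.00371528]), 'force': array([0.07612097, 0.86968383, 0.63017747]), 'ft_torque': array([ 0.01626404,  0.01704129, -0.00010995]), 'finger_gap': 0.0008899442205370974}
```

View pics/top1.png

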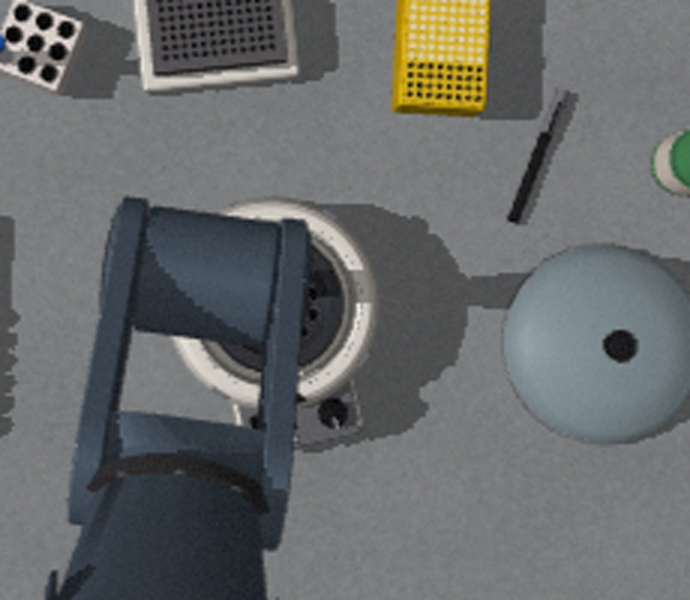

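View pics/side1.png

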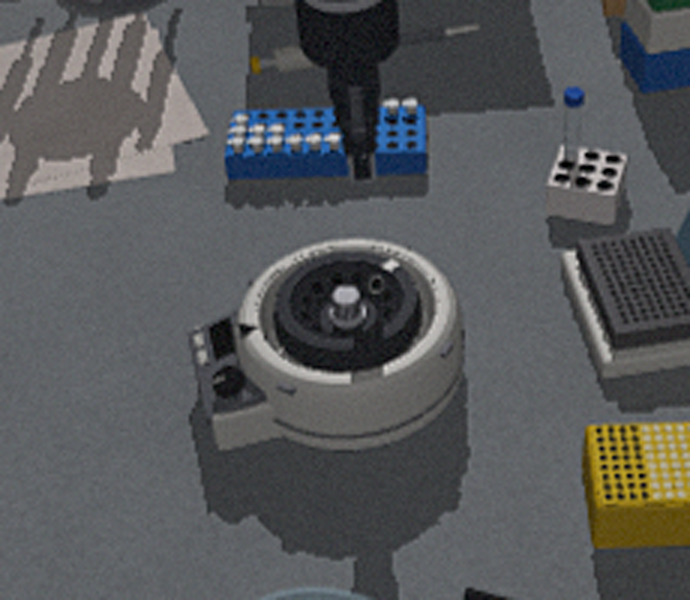

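Call:
servo_tool(
  motion=[
    [0,-6,20,0,0,0,-1],
    [0,-5,18,0,0,0,-1],
    [0,0,0,0,0,0,-1],
    [0,0,0,0,0,0,-1],
    [0,0,0,0,0,0,-1],
  ],
)

```text
t: 2.63
tcp_pos: [0.5277, 0.0346, 0.1102]
tool_rot: [-0.015, 1.0, 0.002, 0.007]
force: [-0.3, -0.6, -0.3]
finger_gap: 0.003
```

Call:
servo_tool(
  motion=[
    [0,-6,4,0.004,0.014,0.03,-1],
    [0,-2,5,0,0,0,-1],
    [0,0,0,0,0,0,-1],
    [0,0,0,0,0,0,-1],
  ],
)

```text
t: 2.97
tcp_pos: [0.5293, 0.0292, 0.105]
tool_rot: [-0.002, 1.0, 0.0, 0.003]
force: [0.4, -0.1, 0.3]
finger_gap: 0.0
```

Call:
servo_tool(
  motion=[
    [10,0,0,0,0,0,-1],
  ],
)

```text
t: 3.05
tcp_pos: [0.5215, 0.029, 0.1057]
tool_rot: [-0.003, 1.0, -0.0, 0.005]
force: [0.8, 0.1, -0.2]
finger_gap: -0.0
```

Call:
servo_tool(
  motion=[
    [10,0,0,0,0,0,-1],
  ],
)

```text
t: 3.13
tcp_pos: [0.5108, 0.0293, 0.1059]
tool_rot: [-0.003, 1.0, -0.0, 0.005]
force: [-0.2, 0.4, -0.2]
finger_gap: -0.0
```

Call:
servo_tool(
  motion=[
    [10,0,0,0,0,0,-1],
  ],
)

```text
t: 3.22
tcp_pos: [0.4997, 0.0294, 0.106]
tool_rot: [-0.003, 1.0, -0.0, 0.005]
force: [0.7, 0.8, -0.4]
finger_gap: -0.0
```

Call:
servo_tool(
  motion=[
    [10,0,-8,0,0,0,-1],
  ],
)

```text
t: 3.3
tcp_pos: [0.4869, 0.0297, 0.1131]
tool_rot: [-0.003, 1.0, 0.0, 0.003]
force: [-0.2, 0.3, 0.6]
finger_gap: -0.002
```

Call:
servo_tool(
  motion=[
    [10,0,-8,0,0,0,-1],
  ],
)

```text
t: 3.38
tcp_pos: [0.4748, 0.0299, 0.1212]
tool_rot: [-0.003, 1.0, 0.0, 0.003]
force: [0.2, -0.3, 0.5]
finger_gap: -0.002
```

Call:
servo_tool(
  motion=[
    [0,0,0,0,0,0,-1],
  ],
)

```text
t: 3.47
tcp_pos: [0.4716, 0.0304, 0.1221]
tool_rot: [-0.003, 1.0, 0.0, 0.002]
force: [0.2, 0.4, 0.1]
finger_gap: 0.002
```

Call:
servo_tool(
  motion=[
    [0,0,0,0,0,0,-1],
  ],
)

```text
t: 3.55
tcp_pos: [0.4711, 0.0304, 0.1227]
tool_rot: [-0.003, 1.0, 0.0, 0.002]
force: [0.2, 0.8, 0.4]
finger_gap: -0.004
```

Call:
servo_tool(
  motion=[
    [-18,-1,0,0,0.002,0,-1],
    [-18,-1,4,0,0,0,-1],
    [-14,0,6,0,0,0,-1],
    [-4,0,6,0,0,0,-1],
    [0,0,2,0,0,0,-1],
    [0,0,0,0,0,0,-1],
    [0,0,0,0,0,0,-1],
  ],
)

```text
t: 4.13
tcp_pos: [0.5256, 0.029, 0.1039]
tool_rot: [-0.003, 1.0, 0.001, 0.001]
force: [0.6, -0.1, 0.3]
finger_gap: -0.003
```

Call:
servo_tool(
  motion=[
    [-2,-1,4,0,0,0,-1],
    [0,0,3,0,0,0,-1],
    [0,0,0,0,0,0,-1],
    [0,0,0,0,0,0,-1],
  ],
)

```text
t: 4.47
tcp_pos: [0.5251, 0.0282, 0.0963]
tool_rot: [-0.003, 1.0, 0.001, -0.0]
force: [0.2, 0.2, 0.5]
finger_gap: -0.0
```

Call:
servo_tool(
  motion=[
    [0,0,2,0,0,0,-1],
    [0,0,1,0,0,0,-1],
  ],
)

```text
t: 4.63
tcp_pos: [0.5248, 0.0282, 0.0934]
tool_rot: [-0.003, 1.0, 0.001, -0.0]
force: [1.1, 0.1, -0.5]
finger_gap: -0.0
```

Call:
servo_tool(
  motion=[
    [0,0,2,0,0,0,-1],
    [0,0,1,0,0,0,-1],
  ],
)

```text
t: 4.8
tcp_pos: [0.5247, 0.0282, 0.0903]
tool_rot: [-0.003, 1.0, 0.001, -0.0]
force: [0.4, -0.0, 0.4]
finger_gap: 0.004
```

Run:
```python
from h import *
s=manip.sense();print(s['tcp_pos'],s['force'],s['t'])
d=manip.snapshot("side");x,y=proj(d,s['tcp_pos']);print(x,y)
f=d["frame"][170:270,180:300]
cv2.imwrite("pics/side2.png",cv2.resize(f,None,fx=6,fy=6,interpolation=cv2.INTER_CUBIC)[:,:,::-1])
s=manip.sense();print(s['tcp_pos'],s['force'],s['t'])
```

```text
[0.52474791 0.02822934 0.09027098] [ 0.40513046 -0.03636424  0.39365623] 4.8
251.5731582537433 205.58675469327218
[0.52468703 0.02822509 0.09016011] [-0.51937353  0.12775245  0.14425116] 4.85
```

View pics/side2.png

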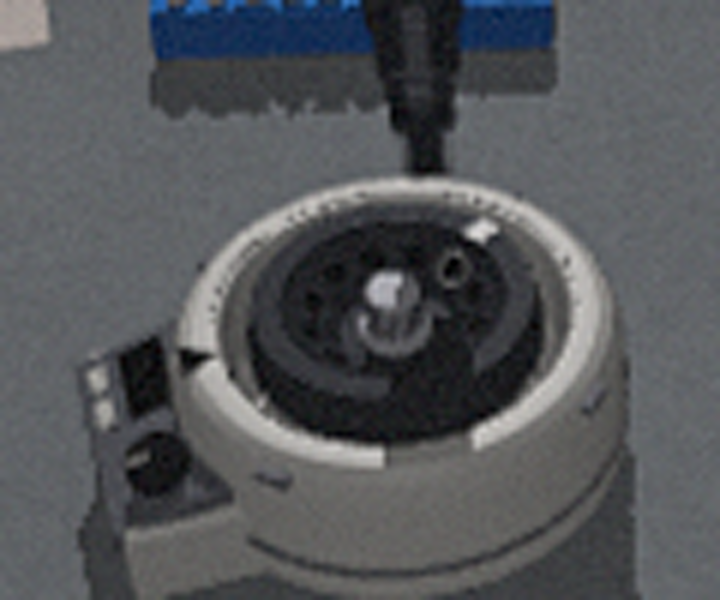

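Run:
```python
from h import *
d=manip.snapshot("side")
for p in([.528,.0387,.1441],[.528,.0387,.1681],[.528,.0627,.1441]): print(proj(d,p))
d2=manip.snapshot("top");print(proj(d2,[0.5247,.0282,.0903]))
g=cv2.imread("pics/side1.png")[90:330,150:500]
cv2.imwrite("pics/side1z.png",cv2.resize(g,None,fx=2,fy=2,interpolation=cv2.INTER_CUBIC))
g=d2["frame"][190:310,220:350]
cv2.imwrite("pics/top2.png",cv2.resize(g,None,fx=5,fy=5,interpolation=cv2.INTER_CUBIC)[:,:,::-1])
```

```text
[251.30242005 186.84647287]
[250.66368089 179.36111557]
[250.94245637 180.93346074]
[271.45563169 243.4489274 ]
```

View pics/side1z.png

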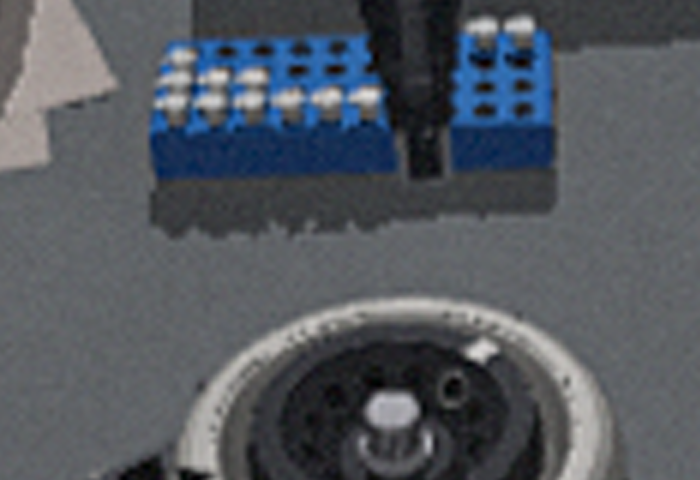

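View pics/top2.png

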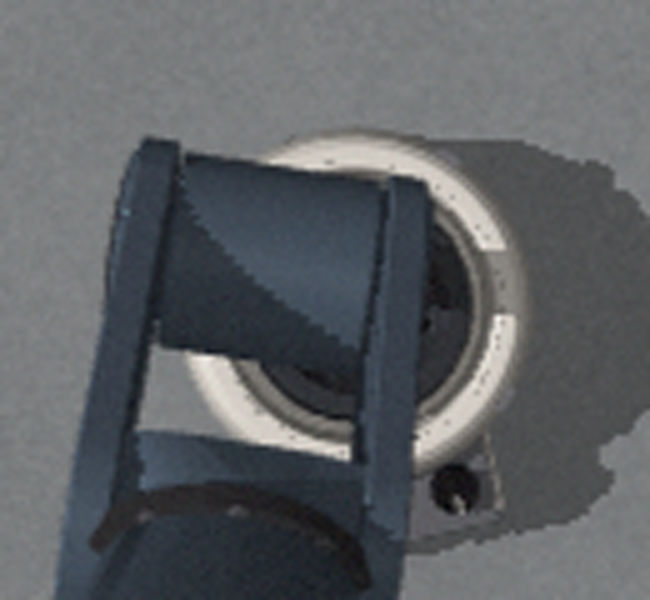

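Run:
```python
from h import *
import pickle
D=pickle.load(open("d0.pkl","rb"))
p=np.array([.23589,.57793,.20393]);ty=np.array([.378,.926,0])
for n,(x0,y0) in dict(top=(0,300),side=(90,0)).items():
    d=D[n]; g=d["frame"][y0:y0+120,x0:x0+140][:,:,::-1]
    g=cv2.resize(g,None,fx=5,fy=5,interpolation=cv2.INTER_CUBIC)
    for q in (p,p+ty*.0425+[0,0,.013],p-ty*.0425+[0,0,.013]):
        u=proj(d,q); print(n,u); cv2.circle(g,(int((u[0]-x0+.5)*5),int((u[1]-y0+.5)*5)),4,(0,0,255),-1)
    cv2.imwrite(f"pics/{n}0g.png",g)
```

```text
top [ 36.99562844 370.22282586]
top [ 17.08421505 364.85266124]
top [ 51.11583991 378.70417735]
side [157.55073727  78.73665651]
side [163.02983485  69.95384472]
side [150.08138481  80.40231756]
```

View pics/top0g.png

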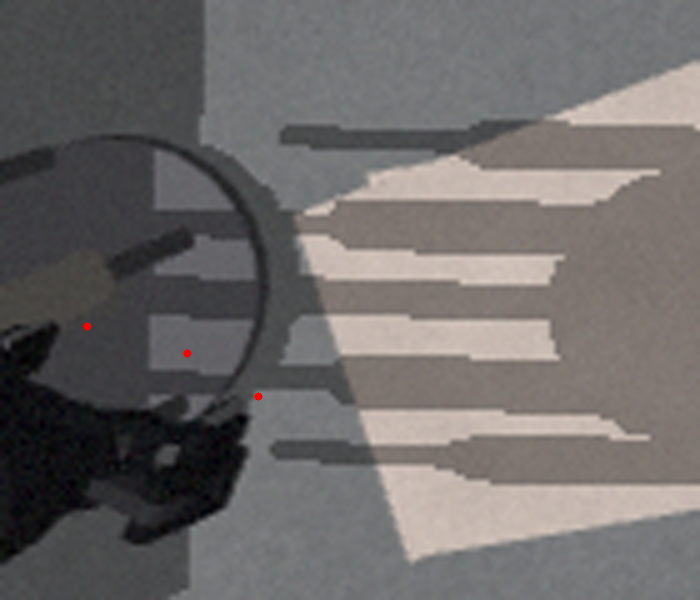

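View pics/side0g.png

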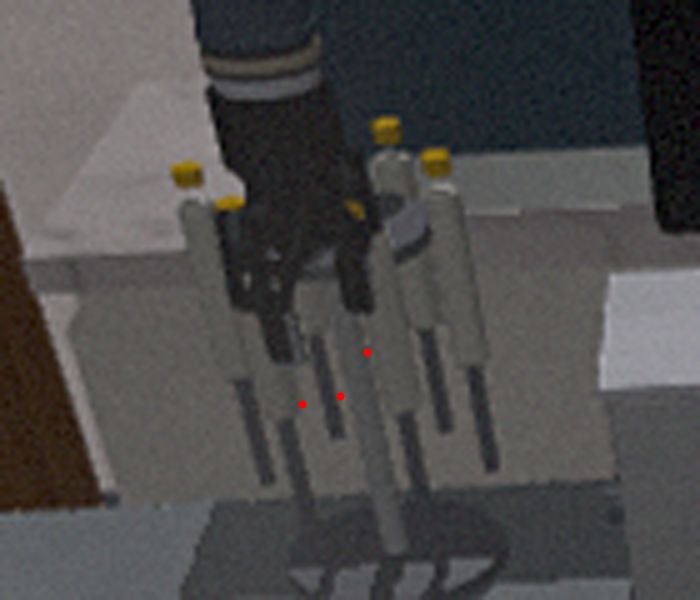

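Call:
servo_tool(
  motion=[
    [0,0,2,0,0,0,-1],
    [0,0,1,0,0,0,-1],
  ],
)

```text
t: 5.12
tcp_pos: [0.5252, 0.0282, 0.0874]
tool_rot: [-0.003, 1.0, 0.001, 0.0]
force: [0.4, 0.4, -0.1]
finger_gap: -0.0
```

Call:
servo_tool(
  motion=[
    [0,0,2,0,0,0,-1],
    [0,0,1,0,0,0,-1],
  ],
)

```text
t: 5.28
tcp_pos: [0.5253, 0.0282, 0.0842]
tool_rot: [-0.003, 1.0, 0.001, 0.001]
force: [0.7, -0.7, 0.0]
finger_gap: -0.001
```

Call:
servo_tool(
  motion=[
    [0,0,2,0,0,0,-1],
    [0,0,1,0,0,0,-1],
  ],
)

```text
t: 5.45
tcp_pos: [0.5253, 0.0282, 0.0808]
tool_rot: [-0.003, 1.0, 0.001, 0.0]
force: [0.1, 0.4, -0.2]
finger_gap: -0.001
```

Run:
```python
from h import *
s=manip.sense();print(s['tcp_pos'],s['force'],s['t'])
d=manip.snapshot("side");x,y=proj(d,s['tcp_pos']);print(x,y)
f=d["frame"][170:270,180:300]
cv2.imwrite("pics/side3.png",cv2.resize(f,None,fx=6,fy=6,interpolation=cv2.INTER_CUBIC)[:,:,::-1])
```

```text
[0.52527629 0.0281813  0.08083381] [ 0.14364047  0.38322429 -0.1950504 ] 5.45
252.01476841767402 208.2769537066572
```

View pics/side3.png

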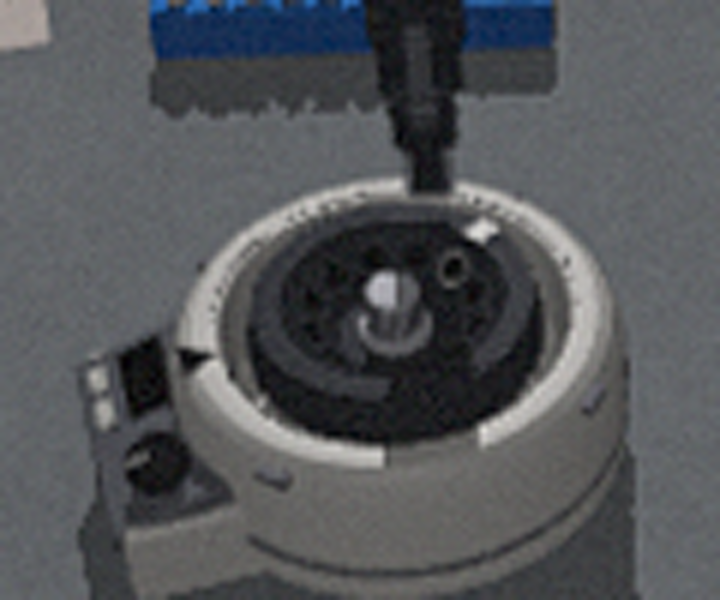

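Call:
servo_tool(
  motion=[
    [0,0,2,0,0,0,-1],
    [0,0,1,0,0,0,-1],
  ],
)

```text
t: 5.67
tcp_pos: [0.5253, 0.0282, 0.0775]
tool_rot: [-0.003, 1.0, 0.001, 0.0]
force: [0.3, -0.1, 0.3]
finger_gap: -0.0
```

Call:
servo_tool(
  motion=[
    [0,0,2,0,0,0,-1],
    [0,0,1,0,0,0,-1],
  ],
)

```text
t: 5.83
tcp_pos: [0.5254, 0.0282, 0.0742]
tool_rot: [-0.003, 1.0, 0.001, 0.0]
force: [-0.5, 0.5, 0.4]
finger_gap: 0.0
```

Call:
servo_tool(
  motion=[
    [0,0,1,0,0,0,-1],
    [0,0,0,0,0,0,-1],
  ],
)

```text
t: 6.0
tcp_pos: [0.5252, 0.0282, 0.0728]
tool_rot: [-0.003, 1.0, 0.001, 0.0]
force: [0.7, 0.3, 0.6]
finger_gap: 0.0
```

Run:
```python
from h import *
s=manip.sense();print(s['tcp_pos'],s['force'],s['t'])
d=manip.snapshot("side");x,y=proj(d,s['tcp_pos']);print(x,y)
f=d["frame"][170:270,180:300]
cv2.imwrite("pics/side4.png",cv2.resize(f,None,fx=6,fy=6,interpolation=cv2.INTER_CUBIC)[:,:,::-1])
```

```text
[0.52518325 0.02821094 0.07277942] [0.67992252 0.31533313 0.57281441] 6.0
252.17834691893856 210.54553037410005
```

View pics/side4.png

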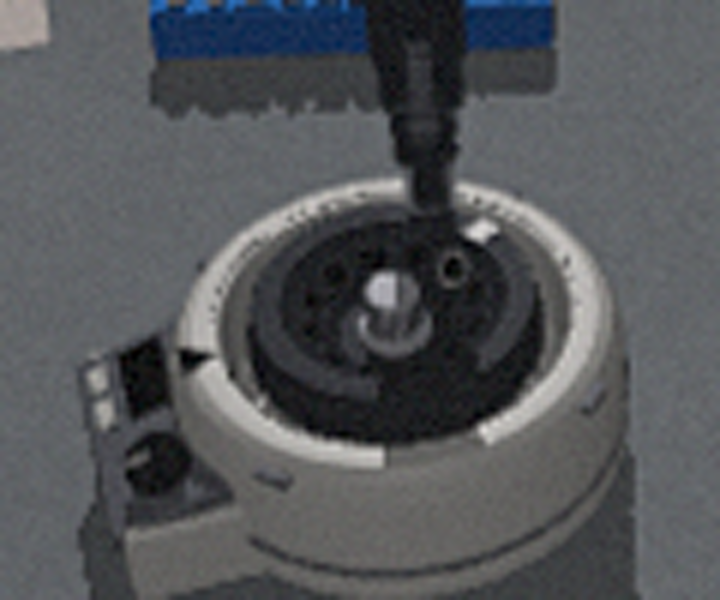

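Call:
servo_tool(
  motion=[
    [0,0,1,0,0,0,-1],
    [0,0,0,0,0,0,-1],
  ],
)

```text
t: 6.22
tcp_pos: [0.5254, 0.0282, 0.0719]
tool_rot: [-0.003, 1.0, 0.001, 0.0]
force: [0.1, -0.8, -0.7]
finger_gap: -0.001
```

Call:
servo_tool(
  motion=[
    [0,0,1,0,0,0,-1],
    [0,0,0,0,0,0,-1],
  ],
)

```text
t: 6.38
tcp_pos: [0.5254, 0.0282, 0.0709]
tool_rot: [-0.003, 1.0, 0.001, 0.0]
force: [-0.2, -0.0, -0.0]
finger_gap: 0.003
```

Call:
servo_tool(
  motion=[
    [0,0,1,0,0,0,-1],
    [0,0,0,0,0,0,-1],
  ],
)

```text
t: 6.55
tcp_pos: [0.5255, 0.0282, 0.0698]
tool_rot: [-0.003, 1.0, 0.001, 0.001]
force: [0.8, 1.0, -0.2]
finger_gap: -0.0
```

Call:
servo_tool(
  motion=[
    [0,0,1,0,0,0,-1],
    [0,0,0,0,0,0,-1],
  ],
)

```text
t: 6.72
tcp_pos: [0.5256, 0.0281, 0.0688]
tool_rot: [-0.003, 1.0, 0.001, 0.001]
force: [0.2, 0.7, 0.2]
finger_gap: 0.001
```

Call:
servo_tool(
  motion=[
    [0,0,1,0,0,0,-1],
    [0,0,0,0,0,0,-1],
  ],
)

```text
t: 6.88
tcp_pos: [0.5256, 0.0281, 0.0677]
tool_rot: [-0.003, 1.0, 0.001, 0.001]
force: [0.0, -0.4, -0.3]
finger_gap: 0.002
```

Run:
```python
from h import *
s=manip.sense();print(s['tcp_pos'],s['force'],s['ft_torque'],s['t'])
d=manip.snapshot("side");x,y=proj(d,s['tcp_pos']);print(x,y)
f=d["frame"][170:250,200:310]
cv2.imwrite("pics/side5.png",cv2.resize(f,None,fx=7,fy=7,interpolation=cv2.INTER_CUBIC)[:,:,::-1])
s=manip.sense();print(s['tcp_pos'],s['force'],s['ft_torque'],s['t'])
```

```text
[0.52556473 0.02814374 0.06766055] [ 0.01001364 -0.35222898 -0.34458138] [0.03496771 0.00338878 0.00959171] 6.8833
252.45079481257406 211.9847679204488
[0.52562074 0.02814739 0.06772995] [ 0.16717084 -0.2494263  -0.1927636 ] [ 0.01409395 -0.01279894  0.00888574] 6.9333
```

View pics/side5.png

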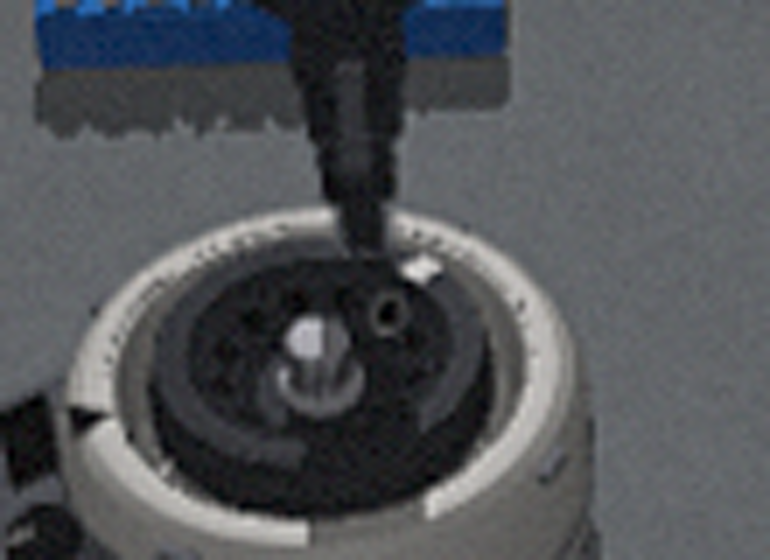

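Run:
```python
from h import *
d=manip.snapshot("side")
for (u,v),t in (((252.4,206.4),[.5256,.0281,.0677]),((250.3,179.3),[.528,.0387,.1441]),((251.6,201.2),[.5252,.0282,.0808]),((250.8,198.7),[.5247,.0282,.0903])):
    for dz in (0,.01,.02,.03):
        print(dz,(onplane(d,u,v,t[2]+dz)-t).round(4))
```

```text
0 [ 0.0007  0.0218 -0.    ]
0.01 [0.0009 0.0107 0.01  ]
0.02 [ 0.0011 -0.0004  0.02  ]
0.03 [ 0.0013 -0.0115  0.03  ]
0 [-0.0014  0.0309  0.    ]
0.01 [-0.0012  0.0182  0.01  ]
0.02 [-0.001   0.0054  0.02  ]
0.03 [-0.0008 -0.0073  0.03  ]
0 [ 0.0001  0.028  -0.    ]
0.01 [0.0003 0.0166 0.01  ]
0.02 [0.0005 0.0052 0.02  ]
0.03 [ 0.0007 -0.0062  0.03  ]
0 [-0.0009  0.0274  0.    ]
0.01 [-0.0007  0.0158  0.01  ]
0.02 [-0.0005  0.0042  0.02  ]
0.03 [-0.0002 -0.0073  0.03  ]
```

Call:
servo_tool(
  motion=[
    [0,0,1,0,0,0,-1],
    [0,0,0,0,0,0,-1],
  ],
)

```text
t: 7.15
tcp_pos: [0.526, 0.0282, 0.067]
tool_rot: [-0.003, 1.0, 0.001, 0.001]
force: [-1.5, 0.1, 1.2]
finger_gap: 0.001
```

Call:
servo_tool(
  motion=[
    [0,0,1,0,0,0,-1],
    [0,0,0,0,0,0,-1],
  ],
)

```text
t: 7.32
tcp_pos: [0.5266, 0.0281, 0.0664]
tool_rot: [-0.003, 1.0, 0.0, 0.002]
force: [0.8, 0.2, 2.3]
finger_gap: 0.001
```

Call:
servo_tool(
  motion=[
    [0,0,1,0,0,0,-1],
    [0,0,0,0,0,0,-1],
  ],
)

```text
t: 7.48
tcp_pos: [0.5272, 0.028, 0.066]
tool_rot: [-0.003, 1.0, 0.0, 0.003]
force: [-0.8, -0.7, 3.9]
finger_gap: 0.001
```

Run:
```python
from h import *
s=manip.sense();print(s['tcp_pos'],s['force'],s['ft_torque'],s['t'])
d=manip.snapshot("side")
f=d["frame"][170:250,200:310]
cv2.imwrite("pics/side6.png",cv2.resize(f,None,fx=7,fy=7,interpolation=cv2.INTER_CUBIC)[:,:,::-1])
d=manip.snapshot("top")
f=d["frame"][190:310,220:350]
cv2.imwrite("pics/top6.png",cv2.resize(f,None,fx=5,fy=5,interpolation=cv2.INTER_CUBIC)[:,:,::-1])
```

```text
[0.52719585 0.02801997 0.0659816 ] [-0.76249808 -0.72013288  3.92208597] [-0.02642952  0.09452662  0.06676856] 7.4833
```

View pics/side6.png

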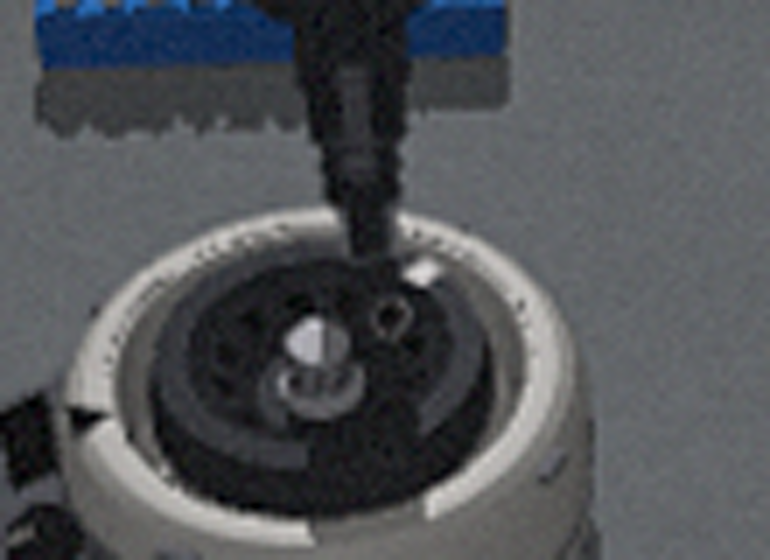

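View pics/top6.png

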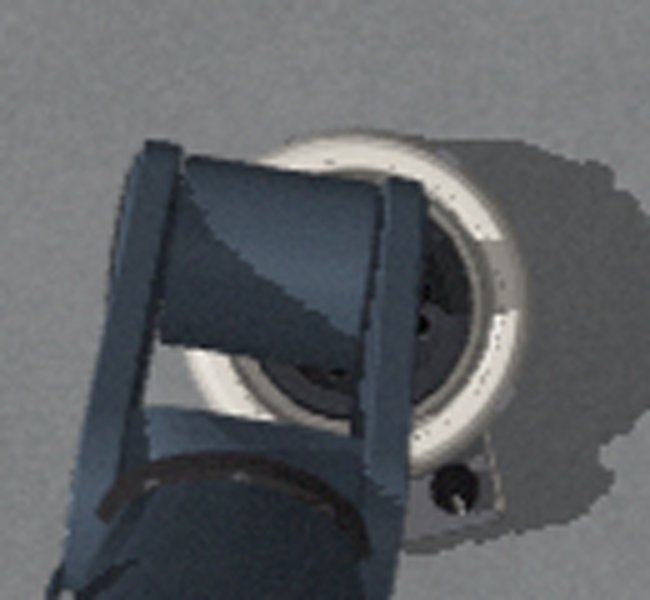

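Call:
servo_tool(
  motion=[
    [8,0,0.7,0,0,0,-1],
    [8,0,0.7,0,0,0,-1],
    [8,0,0.7,0,0,0,-1],
    [8,0,-12,0,0,0,-1],
    [8,0,-8,0,0,0,-1],
  ],
)

```text
t: 8.0
tcp_pos: [0.4846, 0.028, 0.083]
tool_rot: [-0.004, 1.0, 0.001, 0.003]
force: [-1.2, 0.3, 0.4]
finger_gap: 0.0
```

Run:
```python
from h import *
import pickle
s=manip.sense();print(s['tcp_pos'],s['force'],s['t'])
L=[]
for i in range(2):
    t=manip.sense()['t'];d=manip.snapshot("side");L.append((t,d))
pickle.dump(L,open("d1.pkl","wb"))
g=np.hstack([cv2.resize(d["frame"][190:260,200:290],None,fx=4.4,fy=4.4,interpolation=cv2.INTER_CUBIC) for _,d in L])[:,:,::-1]
cv2.imwrite("pics/spin1.png",g);print([t for t,_ in L],manip.sense()['force'])
```

```text
[0.48464749 0.02804408 0.08297821] [-1.22773534  0.27755624  0.36251893] 8.0
[8.0, 8.05] [0.44654319 0.26615307 0.24180985]
```

View pics/spin1.png

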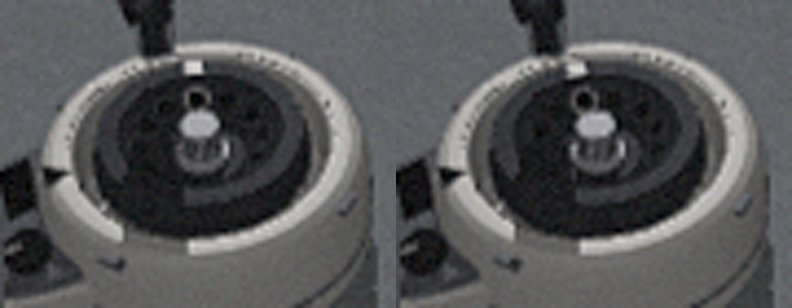

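```bash
cat >> h.py <<'E'
C=np.array([.5064,-.0230]);PA=-2.91
def mark(d,z=.094):
    A=np.linspace(0,2*np.pi,720,endpoint=False);R=np.linspace(.048,.057,10)
    px=np.array([[proj(d,[C[0]+r*np.cos(a),C[1]+r*np.sin(a),z]) for r in R] for a in A]).astype(np.float32)
    g=cv2.cvtColor(d["frame"],cv2.COLOR_RGB2GRAY)
    v=cv2.remap(g,px[:,:,0],px[:,:,1],cv2.INTER_LINEAR).astype(float).mean(1)
    w=np.clip(v-110,0,None); k=v.argmax()
    n=np.abs((np.arange(720)-k+360)%720-360)<40
    a=np.angle((w*n*np.exp(1j*A)).sum())
    return ((a-PA)%(2*np.pi))-2*np.pi, v.max(), (w>0).sum()
E
python3 - <<'E'
from h import *
import pickle
for t,d in [(0,pickle.load(open("d0.pkl","rb"))["side"])]+pickle.load(open("d1.pkl","rb")): print(t,mark(d))
E
```

```text
0 (np.float64(-2.625519213335603), np.float64(193.3), np.int64(25))
8.0 (np.float64(-1.7616938633079542), np.float64(197.8), np.int64(25))
8.05 (np.float64(-1.6154873795476936), np.float64(186.7), np.int64(25))
```

Call:
servo_tool(
  motion=[
    [-4,0,0,0,0,0,-1],
    [-4,0,0,0,0,0,-1],
    [-4,0,0,0,0,0,-1],
    [-4,0,0,0,0,0,-1],
    [0,0,2,0,0,0,-1],
    [0,0,2,0,0,0,-1],
  ],
)

```text
t: 8.6
tcp_pos: [0.5026, 0.028, 0.0779]
tool_rot: [-0.003, 1.0, 0.001, 0.003]
force: [-0.2, 0.4, 0.4]
finger_gap: -0.0
```

Run:
```python
from h import *
import pickle
s=manip.sense();print(s['tcp_pos'],s['force'],s['t'])
for i in range(3):
    t=manip.sense()['t'];d=manip.snapshot("side");print(t,mark(d))
```

```text
[0.50262279 0.0280044  0.0779354 ] [-0.16979291  0.35697964  0.36248498] 8.6
8.6 (np.float64(-0.07167894535034236), np.float64(196.5), np.int64(26))
8.65 (np.float64(-6.22120994584321), np.float64(197.9), np.int64(26))
8.7 (np.float64(-6.085052130548023), np.float64(194.9), np.int64(26))
```

Call:
servo_tool(
  motion=[
    [0,0,3,0,0,0,-1],
    [0,0,2,0,0,0,-1],
    [0,0,0,0,0,0,-1],
    [0,0,0,0,0,0,-1],
    [0,0,0,0,0,0,-1],
    [0,0,0,0,0,0,-1],
  ],
)

```text
t: 9.25
tcp_pos: [0.5008, 0.0283, 0.072]
tool_rot: [-0.003, 1.0, 0.001, 0.002]
force: [-0.2, -0.1, -0.2]
finger_gap: 0.004
```

Run:
```python
from h import *
s=manip.sense();print(s['tcp_pos'],s['force'],s['t'])
for i in range(2):
    t=manip.sense()['t'];d=manip.snapshot("side");print(t,mark(d))
```

```text
[0.50075925 0.02829751 0.07204098] [-0.16482602 -0.116971   -0.24090905] 9.25
9.25 (np.float64(-4.668492065398678), np.float64(189.0), np.int64(24))
9.3 (np.float64(-4.5484976905785235), np.float64(194.5), np.int64(24))
```

Call:
servo_tool(
  motion=[
    [0,0,0.5,0,0,0,-1],
    [0,0,0,0,0,0,-1],
    [0,0,0,0,0,0,-1],
    [0,0,0,0,0,0,-1],
    [0,0,0,0,0,0,-1],
    [0,0,0,0,0,0,-1],
    [0,0,0,0,0,0,-1],
    [0,0,0,0,0,0,-1],
  ],
)

```text
t: 10.02
tcp_pos: [0.5012, 0.0282, 0.0719]
tool_rot: [-0.003, 1.0, 0.001, 0.002]
force: [-0.1, 1.2, -0.2]
finger_gap: 0.003
```

Run:
```python
from h import *
s=manip.sense();print(s['tcp_pos'],s['force'],s['t'])
for i in range(2):
    t=manip.sense()['t'];d=manip.snapshot("side");print(t,mark(d))
```

```text
[0.50115014 0.02822317 0.07189765] [-0.08721381  1.20046942 -0.20816094] 10.0167
10.0167 (np.float64(-2.857577502636153), np.float64(197.4), np.int64(25))
10.0667 (np.float64(-2.7399092802567515), np.float64(198.8), np.int64(26))
```

Call:
servo_tool(
  motion=[
    [0,0,1,0,0,0,-1],
    [0,0,0.5,0,0,0,-1],
    [0,0,0,0,0,0,-1],
    [0,0,0,0,0,0,-1],
    [0,0,0,0,0,0,-1],
    [0,0,0,0,0,0,-1],
    [0,0,0,0,0,0,-1],
    [0,0,0,0,0,0,-1],
    [0,0,0,0,0,0,-1],
    [0,0,0,0,0,0,-1],
    [0,0,0,0,0,0,-1],
    [0,0,0,0,0,0,-1],
  ],
)

```text
t: 11.12
tcp_pos: [0.5011, 0.0282, 0.0702]
tool_rot: [-0.003, 1.0, 0.001, 0.002]
force: [0.0, 0.5, -0.5]
finger_gap: -0.002
```

Run:
```python
from h import *
s=manip.sense();print(s['tcp_pos'],s['force'],s['t'])
for i in range(2):
    t=manip.sense()['t'];d=manip.snapshot("side");print(t,mark(d))
```

```text
[0.50113214 0.02822502 0.07018918] [ 0.02921365  0.48501646 -0.48094292] 11.1167
11.1167 (np.float64(-0.5278866249810221), np.float64(194.9), np.int64(25))
11.1667 (np.float64(-0.4330797519145362), np.float64(198.3), np.int64(26))
```

Call:
servo_tool(
  motion=[
    [0,0,0,0,0,0,-1],
    [0,0,0,0,0,0,-1],
    [0,0,0,0,0,0,-1],
    [0,0,0,0,0,0,-1],
    [0,0,0,0,0,0,-1],
    [0,0,0,0,0,0,-1],
    [0,0,0,0,0,0,-1],
    [0,0,0,0,0,0,-1],
    [0,0,0,0,0,0,-1],
    [0,0,0,0,0,0,-1],
    [0,0,0,0,0,0,-1],
    [0,0,0,0,0,0,-1],
  ],
)

```text
t: 12.22
tcp_pos: [0.5011, 0.0282, 0.0702]
tool_rot: [-0.003, 1.0, 0.001, 0.002]
force: [-0.8, 0.3, 0.3]
finger_gap: -0.001
```

Run:
```python
from h import *
s=manip.sense();print(s['tcp_pos'],s['force'],s['t'])
for i in range(2):
    t=manip.sense()['t'];d=manip.snapshot("side");print(t,mark(d))
```

```text
[0.50112009 0.02821235 0.07020017] [-0.82314776  0.3484298   0.30693039] 12.2167
12.2167 (np.float64(-4.744145825593915), np.float64(180.0), np.int64(13))
12.2667 (np.float64(-4.696249962335093), np.float64(190.8), np.int64(22))
```

```bash
cat > fit.py <<'E'
import numpy as np
from scipy.optimize import curve_fit,brentq
D=np.array(eval(open("data.txt").read()))
T0=D[-1,0]
f=lambda t,p,w,tau:p+w*tau*(1-np.exp(-(t-T0)/tau))
g=lambda t,p,w,tau,c:p+(w+c*tau)*tau*(1-np.exp(-(t-T0)/tau))-c*tau*(t-T0)
for F,p0 in((f,(D[-1,1],2,7.5)),(g,(D[-1,1],2,8,.01))):
    p,cv=curve_fit(F,D[:,0],D[:,1],p0);print(p.round(3),np.sqrt(np.diag(cv)).round(3),"res",(F(D[:,0],*p)-D[:,1]).round(3))
    for k in (2,3):
        h=lambda t:F(t,*p)-2*np.pi*k
        tt=np.arange(T0,T0+25,.02);i=np.where(h(tt)>0)[0]
        if len(i): print(k,"t",tt[i[0]].round(3),"w",((F(tt[i[0]]+.01,*p)-F(tt[i[0]]-.01,*p))/.02).round(3))
E
echo "[(8,-1.762),(8.05,-1.615),(8.6,-.072),(8.65,.062),(8.7,.198),(9.25,1.615),(9.3,1.735),(10.0167,3.426),(10.0667,3.543),(11.1167,5.755),(11.1667,5.850),(12.2667,7.870)]">data.txt; python3 fit.py
```

```text
[7.867 1.707 7.99 ] [0.003 0.003 0.039] res [ 0.004  0.002 -0.003 -0.002 -0.005 -0.004  0.     0.005  0.001  0.001
  0.004 -0.003]
2 t 15.647 w 1.118
3 t 25.347 w 0.332
[ 7.871  1.721  6.481 -0.066] [0.002 0.004 0.313 0.017] res [ 0.001  0.    -0.001 -0.    -0.002 -0.002  0.002  0.004 -0.    -0.003
  0.     0.001]
2 t 15.527 w 1.21
3 t 22.427 w 0.698
```

Call:
servo_tool(
  motion=[
    [0,0,0,0,0,0,-1],
    [0,0,0,0,0,0,-1],
    [0,0,0,0,0,0,-1],
    [0,0,0,0,0,0,-1],
    [0,0,0,0,0,0,-1],
    [0,0,0,0,0,0,-1],
    [0,0,0,0,0,0,-1],
    [0,0,0,0,0,0,-1],
    [0,0,0,0,0,0,-1],
    [0,0,0,0,0,0,-1],
    [0,0,0,0,0,0,-1],
    [0,0,0,0,0,0,-1],
  ],
)

```text
t: 13.32
tcp_pos: [0.5011, 0.0282, 0.0702]
tool_rot: [-0.003, 1.0, 0.001, 0.002]
force: [0.3, 0.1, 0.2]
finger_gap: 0.002
```

Run:
```python
from h import *
s=manip.sense();print(s['tcp_pos'],s['force'],s['t'])
for i in range(2):
    t=manip.sense()['t'];d=manip.snapshot("side");print(t,mark(d))
```

```text
[0.50113062 0.0282232  0.07020328] [0.34976113 0.05446046 0.20951112] 13.3167
13.3167 (np.float64(-3.051718614945619), np.float64(200.7), np.int64(27))
13.3667 (np.float64(-2.9758198642111773), np.float64(201.5), np.int64(26))
```

Call:
servo_tool(
  motion=[
    [0,0,0,0,0,0,-1],
    [0,0,0,0,0,0,-1],
    [0,0,0,0,0,0,-1],
    [0,0,0,0,0,0,-1],
    [0,0,0,0,0,0,-1],
    [0,0,0,0,0,0,-1],
    [0,0,0,0,0,0,-1],
    [0,0,0,0,0,0,-1],
    [0,0,0,0,0,0,-1],
    [0,0,0,0,0,0,-1],
    [0,0,0,0,0,0,-1],
    [0,0,0,0,0,0,-1],
  ],
)

```text
t: 14.42
tcp_pos: [0.5011, 0.0282, 0.0702]
tool_rot: [-0.003, 1.0, 0.001, 0.002]
force: [-0.5, -0.4, -1.6]
finger_gap: 0.0
```

```bash
cat > look.py <<'E'
from h import *
import sys,runpy
k=int(sys.argv[1])
L=eval(open("data.txt").read())
for i in range(2):
    t=manip.sense()['t'];d=manip.snapshot("side");m=mark(d);print(t,m,m[0]+2*np.pi*k)
    if m[2]>=24: L.append((t,m[0]+2*np.pi*k))
open("data.txt","w").write(repr([(float(a),float(b)) for a,b in L]))
s=manip.sense();print(s['tcp_pos'],s['force'],s['t'])
runpy.run_path("fit.py")
E
echo "[(8,-1.762),(8.05,-1.615),(8.6,-.072),(8.65,.062),(8.7,.198),(9.25,1.615),(9.3,1.735),(10.0167,3.426),(10.0667,3.543),(11.1167,5.755),(11.1667,5.850),(12.2667,7.870),(13.3167,9.5147),(13.3667,9.5906)]">data.txt; python3 look.py 2
```

```text
14.4167 (np.float64(-1.478130331881908), np.float64(133.2), np.int64(8)) 11.088240282477265
14.4667 (np.float64(-1.4370865753931321), np.float64(167.6), np.int64(16)) 11.129284038966041
[0.50111016 0.02824505 0.07020437] [ 0.00895813 -0.13406265  0.38528236] 14.5167
[9.595 1.474 7.848] [0.004 0.003 0.037] res [ 0.001 -0.001 -0.002 -0.001 -0.003 -0.001  0.003  0.008  0.004 -0.002
  0.001 -0.016  0.006  0.004]
2 t 15.707 w 1.094
3 t 26.007 w 0.295
[9.592 1.463 9.096 0.037] [0.004 0.007 0.766 0.019] res [ 0.004  0.002 -0.004 -0.003 -0.005 -0.004  0.001  0.007  0.003  0.001
  0.004 -0.012  0.004  0.001]
2 t 15.767 w 1.046
```

Call:
servo_tool(
  motion=[
    [0,0,0,0,0,0,-1],
    [0,0,0,0,0,0,-1],
    [0,0,0,0,0,0,-1],
    [0,0,0,0,0,0,-1],
    [0,0,0,0,0,0,-1],
    [0,0,0,0,0,0,-1],
    [0,0,0,0,0,0,-1],
    [0,0,0,0,0,0,-1],
    [0,0,0,0,0,0,-1],
    [0,0,0,0,0,0,-1],
    [0,0,0,0,0,0,-1],
    [0,0,0,0,0,0,-1],
  ],
)

```text
t: 15.52
tcp_pos: [0.5011, 0.0282, 0.0702]
tool_rot: [-0.003, 1.0, 0.001, 0.002]
force: [-0.2, 0.3, -0.4]
finger_gap: 0.001
```

```bash
python3 look.py 2
```

```text
15.5167 (np.float64(-0.23664493928153618), np.float64(198.9), np.int64(26)) 12.329725675077636
15.5667 (np.float64(-0.1769276908575952), np.float64(193.2), np.int64(25)) 12.389442923501576
[0.50109054 0.02822989 0.07018706] [ 0.22297136  0.10953124 -0.43169535] 15.6167
[12.393  1.104  7.752] [0.005 0.002 0.026] res [-0.004 -0.005 -0.002 -0.001 -0.002  0.002  0.007  0.012  0.008  0.
  0.003 -0.019 -0.004 -0.007  0.008  0.003]
2 t 15.727 w 1.082
3 t 26.467 w 0.271
[12.387  1.089  8.672  0.025] [0.004 0.004 0.248 0.006] res [ 0.003  0.002 -0.003 -0.002 -0.004 -0.003  0.001  0.007  0.003  0.
  0.003 -0.013  0.005  0.002  0.002 -0.003]
2 t 15.747 w 1.062
```

Call:
servo_tool(
  motion=[
    [0,0,4.5,0,0,0,-1],
    [0,0,0.7,0,0,0,-1],
    [0,0,0.5,0,0,0,-1],
  ],
)

```text
t: 15.87
tcp_pos: [0.5021, 0.0285, 0.0651]
tool_rot: [-0.003, 1.0, 0.001, 0.003]
force: [-0.9, 1.8, 4.9]
finger_gap: -0.002
```

```bash
python3 look.py 2|head -3
```

```text
15.8667 (np.float64(-0.028291782862131853), np.float64(199.4), np.int64(25)) 12.53807883149704
15.9167 (np.float64(-0.02813154527833195), np.float64(198.5), np.int64(25)) 12.538239069080841
[0.50207066 0.02845132 0.06514482] [-0.9548385   0.97028188  5.92884141] 15.9667
```

Run:
```python
from h import *
for i in range(8):
    d=manip.snapshot("side"); s=manip.sense(); print(round(s['t'],2),mark(d)[0].round(4),s['force'].round(1),s['tcp_pos'].round(4))
g=cv2.resize(d["frame"][170:270,180:300],None,fx=5,fy=5,interpolation=cv2.INTER_CUBIC)[:,:,::-1]
d=manip.snapshot("top"); h=cv2.resize(d["frame"][170:310,220:350],None,fx=4,fy=4)[:,:,::-1]
cv2.imwrite("pics/end.png",g);cv2.imwrite("pics/endt.png",h)
```

```text
16.02 -0.0285 [-0.4  1.2  5.1] [0.5021 0.0284 0.0652]
16.07 -0.0301 [-0.2  0.5  5.4] [0.5021 0.0284 0.0652]
16.12 -0.0314 [-0.7  1.   5.8] [0.5021 0.0284 0.0653]
16.17 -0.0318 [0.7 0.2 4.8] [0.5021 0.0284 0.0653]
16.22 -0.0314 [-0.3  0.7  4.5] [0.5022 0.0284 0.0653]
16.27 -0.0311 [-0.   1.2  5.8] [0.5021 0.0284 0.0653]
16.32 -0.0313 [-0.1  0.4  6.3] [0.5021 0.0284 0.0653]
16.37 -0.0318 [-0.5  0.4  4.9] [0.5021 0.0284 0.0653]
```

View pics/end.png

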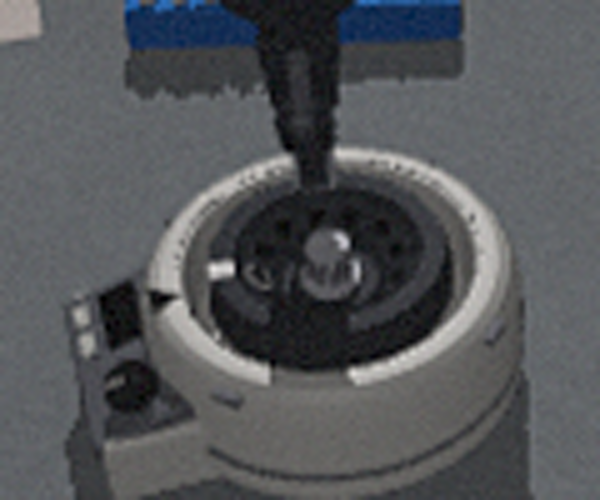

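Run:
```python
from h import *
d=manip.snapshot("side")
for z in(.094,.0925,.091): print(z,mark(d,z)[0])
print(proj(d,[*C,.094]))
f=cv2.cvtColor(d["frame"],cv2.COLOR_RGB2GRAY)
print(f[222:236,205:220])
u=(180+177.5/5-.5,170+297.5/5-.5); p=onplane(d,*u,.085); v=p[:2]-C; print(u,p,np.arctan2(v[1],v[0]),np.hypot(*v))
print(manip.sense()['t'],manip.sense()['force'])
```

```text
0.094 -0.0315044105143496
0.0925 -0.06092339640949085
0.091 -0.09023913367611858
[244.88231365 218.78720478]
[[ 99 103  98  97  99 118 144 171 173 179 171 118  69  78  78]
 [103  98  95  82  92 140 153 176 171 173 149 117  67  78  80]
 [ 97  92  88  70 100 147 148 177 179 180 178 106  68  77  82]
 [ 77  69  76  76 100 144 149 175 176 177 178 107  64  77  84]
 [ 33  48  81  84 110 144 153 183 181 184 181 109  69  76  78]
 [  6  35  75  85  93 127 144 166 176 176 186 126  70  71  75]
 [ 15  14  57  79  64  39  46  91 119 123 154 133  77  71  81]
 [ 23  20  54  93  91  17  14  13  10  52 106 138  88  67  77]
 [ 15  16  42  94  97  32  18  20  71 149 190 184 110  68  77]
 [ 20  16  39  89  91  46  36  76 143 185 180 186 146  58  76]
 [ 25   7  25  81  91  64  83 128 176 177 176 185 168  38  76]
 [ 18   9  23  68  94  91 103 136 153 178 175 181 175 108  81]
 [ 23  26  19  62  93  89 105 130 134 167 172 177 185 180 120]
 [ 14  18  18  59  92  89  98 123 122 142 176 175 178 185 180]]
(215.0, 229.0) [ 0.43210404 -0.04146041  0.085     ] -2.8980532849278275 0.07655505422606904
16.4667 [-0.09523699 -0.17350031  5.32038364]
```

```bash
python3 -c "
from station import manip
print(manip.sign_off()); s=manip.sense(); print(s['t'],s['force'])"
```

```text
the job is handed in; nothing more can be done
None
the job is handed in; nothing more can be done
```

I flicked the rotor anticlockwise with the shut fingertips and stopped it with one touch. The job was handed in at 16.5 s with the finger still resting on the ring; sign-off gives no verdict.

- **Spin:** it left the finger at about 2.8 rad/s and ran untouched to about 12.5 rad, two turns past its zero. Its time constant was roughly 8 s.
- **Stop:** I touched it at about 1.1 rad/s. Over the last 0.5 s the mark did not move and the finger held it with about 5 N.
- **Mark position:** it stopped about 0.03 to 0.09 rad short of the pointer, or 2 to 5 mm sideways against the 10 mm limit. The spread comes from how far the ring had sunk under the finger. The pointer angles measured in the two views differ by about 0.03 rad. I could only check the end position in the side view, because the arm hid the pointer from the top camera.

**Tip height:** the reported tool height disagreed with what I saw. The ring was touched at a reported height of 67 mm instead of 94 mm, so I found the contact height by force.

**Timing:** I first meant to wait one more turn. One decay fit showed the rotor might not get that far, so I stopped it on this pass.

I saw nothing on the bench move in the side views, and the finger stayed clear of the nut in them.

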